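# Refit the steamer's filler plug

## Robot

A 7-joint arm with a two-finger parallel gripper is mounted at the origin on the work surface. World frame = base frame: x ahead of the robot, y to its left, z up, the work surface at z = 0. Lengths are in m, angles in rad, forces in N, time in s.
With the tool pointing down it reaches from about 0.425 to 1.025 m from the base axis. Payload 9.4 kg.
Tool frame: the origin (TCP) lies at the centre of the arm's flange, where the gripper is bolted on; the fingertips stand 186 mm ahead of it and the grasp point (between the pads) lies grip_point_offset ahead of it (grip_point_offset is the distance from the TCP to the grasp point, in m); z points along the fingers, y is the line along which they close (so a half turn about z gives the same grasp; the last joint's range is limited). The gripper opens to 93 mm and grips with 3 to 60 N. Pads are 15 mm wide; open, the fingers measure 128 mm over their backs; the gripper's body (75 mm by 188 mm) begins 65 mm behind the grasp point.
Start: joints at [1.126, 0.599, -0.003, 1.599, 0.002, 0.943, -0.08], TCP at [0.261, -0.677, 0.405] pointing down, gripper open.
Joint ranges: [-2.57, 2.57], [-0.35, 1.97], [-1.29, 1.29], [0.11, 2.56], [-1.05, 4.19], [0.11, 1.86], [-2.63, 2.63]. Speed limits (rad/s): [2.22, 2.22, 3.01, 3.01, 3.14, 3.14, 3.14].

## Interface

Orientations are given as a rotation vector (axis times angle).
In Python, from cell import * gives the robot as it stands.
- The arm moves only by the tool carry_out, never from a script. Its argument "motion" is a list that holds one entry, the list of rows, each a list of 7 numbers: the turn, a rotation vector about the tool's x, y, z in degrees, then the shift along the tool's x, y, z in m, then the closure, from 0 (fully open) to 1 (shut). A call has 1 to 20 rows; each row is the pose to reach, as a shift and turn from the pose commanded when the call began, along the tool's axes at that moment; what a row does not reach only later rows make up. A row lasts 1/10 s, in which the tool goes at most 50 mm and 8.59 degrees, less where a joint would pass 70% of its speed; a pose out of reach is approached as far as the arm can. A call with a gripper value outside its range is refused whole. The fingers move at their own pace and stop on an object; "grip_force" is the grip in N (left out, the last holds). Time passes only in rows, so rows that repeat a pose let the fingers close. It gives the time, the measured TCP pose, the force, the opening and the grip force at its end, in the units of the state.
- get_obs(): the state, without advancing time (a new reading comes with each control period).
- get_image(name): name is "side" or "top" or "wrist"; returns (picture, depth): 420x560x3 uint8, red, green, blue; 420x560 float32, m along the optical axis (not along the pixel's ray), 0 where there is no reading.
- camera_info(name): a dict with "fx", "fy", "cx", "cy" (pixels), "distortion" ([k1, k2, p1, p2, k3] as OpenCV has them; the pictures are not rectified), "rvec" (rotation vector, rad) and "tvec" (3), from world to camera coordinates, as OpenCV has them. Camera axes: x right, y down, z forward; pixel columns grow to the right and rows downward; lengths in m; the calibration is good to about 2 mm. A picture is of the moment at which its call begins: read the wrist's pose just before it. camera_info takes no time and is no camera call; for the wrist camera it gives the pose at the moment of the call.
- finish_job(): hands the job in; it is judged then, once.
The state is a dict: "t": time; "joint_pos": joint angles; "qd": joint speeds; "effort": joint torques, N m; "tcp_pos": TCP position; "eef_rot": TCP orientation; "wrist_force": force on the tool from outside, world axes, zero at the start; "wrist_torque": the same for the moment, N m; "opening": finger opening in m; "gripper_force": force on a finger pad.
Only numpy, scipy, OpenCV 4.12 (cv2) and the standard library are available. Lean on these libraries where they do the work, as an engineer would, in place of code of your own. Each camera call takes 0.05 s, during which the arm holds its last target. There are 200 camera calls.

## Task

Close the salon steamer: pick up the pink filler plug, set it upright in the brass filler neck and, under a light push, turn it backward (anticlockwise from above) until its lugs drop into the thread starts. Then drive it forward (clockwise), gently and without forcing or cross-threading, until its flange is fully home on the neck, and let go; leave everything else on the table where it stands.

Things in the scene. Friction and masses are not known exactly. Their poses are not given: they have to be found in the camera images.
- plug: Loose filler plug, about 0.12 kg, 63 mm tall, standing upright; origin at the centre of its underside, z up along its axis. Brass pilot shank 29 mm in diameter from 0 to 28 mm above the origin, pink flange 60 mm in diameter from 28 to 33 mm, pink bar grip from 33 to 63 mm.
- plug_grip (a point): On the plug's axis, 52 mm above its origin: where to pinch the bar grip. The bar is 56 mm long along the plug's x, 14 mm thick along its y, 30 mm high.
- plug_lugs (a point): On the plug's axis, 6 mm above its origin, level with the undersides of three equal brass lugs, 120 degrees apart (one points along the plug's +x), each 4.6 mm wide, 4 mm high, reaching out to 20.5 mm from the axis.
- steamer: Fixed white steam generator, housing 240 x 220 mm, 100 mm high, origin at the centre of its underside on the table; the filler neck stands 50 mm from the centre towards its front (-x), a short metal steam outlet 150 mm high stands 75 mm from the centre towards +x.
- neck_mouth (a point): Centre of the brass rim of the filler neck, 135 mm above the table, z up; bore 46 mm in diameter. Inside is a coarse right-hand thread of three equal starts, 120 degrees apart, at an unknown angle that differs each time. Fully home, the plug's flange (rubber washer below) lies on this rim, its origin 28 mm below. Driving takes about 0.1 N m, 0.2 at home; over 0.4 is forcing.
- neck_ramps (a point): On the neck's axis, 14.6 mm below the rim: low end of the threads' upper faces. The lugs first land on these ramps (plug origin 15 to 21 mm below the rim), which rise anticlockwise, 3.8 mm per rad. Turned clockwise there, a lug soon jams on a hard end stop, 4.5 mm high: cross-threaded. Turned anticlockwise it climbs and, after 2.1 rad at most, drops off the ramp.
- neck_starts (a point): On the neck's axis, 18.8 mm below the rim: floor of the entry gaps (0.50 rad wide, a lug takes 0.24; an end stop bounds each anticlockwise). A lug pushed to it has the plug's origin 25 mm below the rim. Clockwise from there the lugs run under the threads in a helical groove with 1.5 mm play, sinking 3.8 mm per rad; home comes after 0.9 to 1.6 rad.
- neck_seal (a point): Centre of the top of the black sprung seal ring round the neck, 53 to 61 mm in diameter, 5.9 mm above the rim. It yields downward under the flange: 3 N at first, 9 N when flush with the rim. Without about 6 N of push in the entry gap it holds the lugs too high to go under the threads; once under, friction holds the plug down when let go.
- wax_jar: Loose amber jar, 60 mm in diameter, 60 mm tall, origin at the centre of its underside; a bystander.
- tint_bowl: Loose black bowl, 100 mm across, 55 mm tall, origin at the centre of its underside; a bystander.
- spray_bottle: Loose clear bottle, 60 mm in diameter, 190 mm tall, origin at the centre of its underside; a bystander.
- tint_brush: Loose tint brush, 200 mm long, lying along its x axis; a bystander.
- tail_comb: Loose black tail comb, 205 mm long, lying along its x axis; a bystander.
- curler_pink: Loose pink curler, 22 mm in diameter, 78 mm tall, standing; a bystander.
- curler_blue: Loose blue curler, 22 mm in diameter, 78 mm tall, standing; a bystander.
There are look-alikes about, which are no part of the job. Several things look just like the plug: the one meant starts nearest to the robot's base.

How it is judged:
By the outcome, as a careful person would: the job done as asked, in the order asked, and still so for the second after the job is handed in, with the robot touching nothing.
It also fails if it takes over 67 s, if anything falls off the work surface, if the arm or the gripper's body presses on something with over 40 N, if the wrist force passes 120 N, or if a joint passes its speed limit or range.

## Working session

There is one attempt and no reset: what is moved stays moved. The work goes in short steps, Python scripts to look and compute and a tool call to move; the robot and the scene stay as the last step left them, time stands still between calls to the robot, and variables do not carry over. Pictures are saved under pics/ and viewed, at most 10 in all, crops included, and the job is handed in when it is done.

Besides the shell and the picture viewer there is one more tool, called after "Call:" by a JSON object that holds its "op" and its "data". carry_out: Moves the arm, as the interface text tells. Its arguments: {"type":"object","properties":{"motion":{"type":"array","items":{"type":"array","items":{"type":"array","items":{"type":"number"}}}},"grip_force":{"type":"number"}},"required":["motion"]}

```bash
ls; mkdir -p pics
cat > h.py <<'E'
from cell import *
import numpy as np, cv2
def cam(n):
    c=camera_info(n); K=np.array([[c['fx'],0,c['cx']],[0,c['fy'],c['cy']],[0,0,1]]); R=cv2.Rodrigues(np.array(c['rvec'],float))[0]
    return K,np.array(c['distortion'],float),R,np.array(c['tvec'],float)
def ray(C,uv):
    K,d,R,t=C; p=cv2.undistortPoints(np.array(uv,float).reshape(-1,1,2),K,d)[:,0]
    D=np.c_[p,np.ones(len(p))]@R; return -R.T@t,D
def plane(C,uv,z):
    o,D=ray(C,uv); return o+D*((z-o[2])/D[:,2:3])
def pts(C,uv,dep):
    K,d,R,t=C; p=cv2.undistortPoints(np.array(uv,float).reshape(-1,1,2),K,d)[:,0]
    return (np.c_[p,np.ones(len(p))]*np.array(dep).reshape(-1,1)-t)@R
def proj(C,P):
    K,d,R,t=C; return cv2.projectPoints(np.array(P,float).reshape(-1,3),cv2.Rodrigues(R)[0],t,K,d)[0][:,0]
E
python3 - <<'E'
from h import *
print(get_obs())
try: print(grip_point_offset)
except Exception as e: print(e)
for n in ("top","side"):
    p,d=get_image(n); cv2.imwrite(f"pics/{n}0.png",p[:,:,::-1]); np.savez(f"{n}0.npz",p=p,d=d)
    C=cam(n); print(n,-C[2].T@C[3],C[0][0,0],C[2][2])
E
```

```text
pics
{'t': 0.0, 'joint_pos': array([ 1.12629855,  0.60012605, -0.00251758,  1.60014381,  0.00181509,
        0.94288458, -0.07980101]), 'qd': array([-0.00070732,  0.00064735, -0.00097679,  0.0019341 , -0.00196304,
       -0.00144272,  0.00012557]), 'effort': array([-2.30954420e-04, -7.65071511e+01,  1.49778899e+00, -2.52352935e+01,
       -5.23905444e-02,  1.70103111e-02,  1.73720277e-04]), 'tcp_pos': array([ 0.26060112, -0.67632421,  0.40385447]), 'eef_rot': array([-3.08713806e+00, -5.74281101e-01,  7.07131806e-04]), 'wrist_force': array([-0.20528519, -0.24264537, -0.12296333]), 'wrist_torque': array([-0.03647057,  0.01045901,  0.0158311 ]), 'gripper_force': 0.0, 'opening': 0.09287588067383461}
0.1673
top [ 0.28518038 -0.01090974  1.31697773] 466.70640057939283 [ 0.20832626  0.00677473 -0.97803593]
side [-0.00862674  0.88549955  0.93472738] 461.29856848480824 [ 0.4074081  -0.67263533 -0.6177219 ]
```

View pics/top0.png

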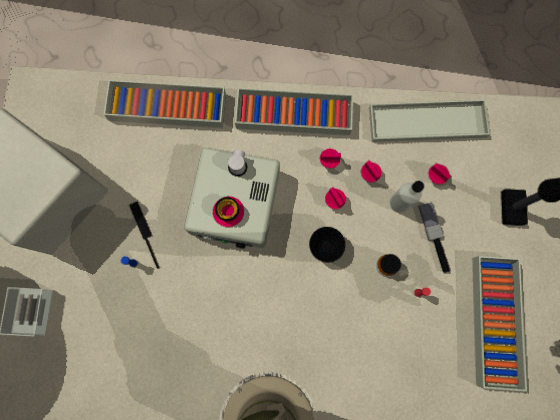

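View pics/side0.png

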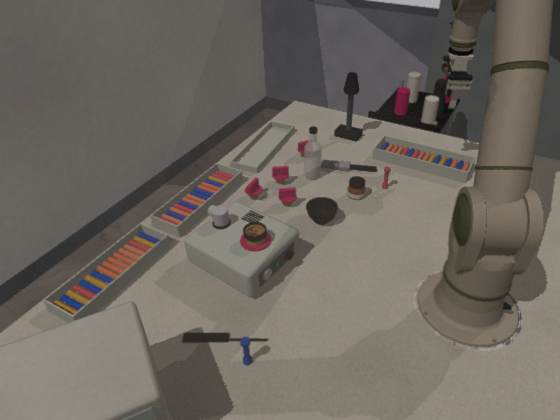

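Top view, plug candidates in pink: (331,158), (371,171), (439,174), (335,198). Also pink are the neck collar (228,210) and the pink curler (422,292). The neck is at (228,210). Next I measure their distances from the base.

Run:
```python
from h import *
z=np.load("top0.npz");p,d=z['p'],z['d'];C=cam("top")
hsv=cv2.cvtColor(p,cv2.COLOR_RGB2HSV)
m=cv2.inRange(hsv,(160,150,90),(179,255,255))
n,l,s,c=cv2.connectedComponentsWithStats(m)
for i in range(1,n):
    if s[i,4]<60 or s[i,4]>3000: continue
    ys,xs=np.where(l==i); P=pts(C,np.c_[xs,ys],d[ys,xs]); g=d[ys,xs]>0; P=P[g]
    print(c[i].round(),s[i,4],"med",np.median(P,0).round(3),"z rng",np.percentile(P[:,2],[2,50,98]).round(3))
    q=plane(C,[c[i]],0.035)[0]; print("   pl",q.round(3),np.hypot(*q[:2]).round(3))
    T=P[(P[:,2]>0.05)]
    if len(T)>10:
        o=T[:,:2].mean(0); w,v=np.linalg.eigh(np.cov(T[:,:2].T)); print("   bar",T.mean(0).round(3),np.degrees(np.arctan2(v[1,1],v[0,1])).round(1),len(T))
# neck: high points near the neck
ys,xs=np.mgrid[140:250,180:290]; ys=ys.ravel();xs=xs.ravel();P=pts(C,np.c_[xs,ys],d[ys,xs])
for a,b in((.09,.11),(.125,.15)):
    k=(P[:,2]>a)&(P[:,2]<b); print(a,k.sum(),np.c_[P[k].min(0),P[k].max(0),P[k].mean(0)].round(3).tolist())
k=(P[:,2]>.09)&(P[:,2]<.11); hull=cv2.minAreaRect(P[k][:,:2].astype(np.float32)); print(hull)
cr=cv2.resize(p[135:265,175:470,::-1],None,fx=2.7,fy=2.7,interpolation=cv2.INTER_CUBIC); cv2.imwrite("pics/crop1.png",cr)
```

```text
[203. 106.] 114 med [0.868 0.246 0.028] z rng [0.021 0.028 0.034]
   pl [0.867 0.245 0.035] 0.901
[244. 107.] 106 med [0.872 0.127 0.028] z rng [0.023 0.028 0.035]
   pl [0.869 0.126 0.035] 0.878
[270. 110.] 112 med [0.869 0.048 0.028] z rng [0.023 0.028 0.034]
   pl [0.868 0.048 0.035] 0.869
[337. 114.] 110 med [ 0.867 -0.151  0.028] z rng [0.023 0.028 0.034]
   pl [ 0.866 -0.15   0.035] 0.879
[344. 113.] 106 med [ 0.872 -0.171  0.028] z rng [0.023 0.028 0.034]
   pl [ 0.869 -0.17   0.035] 0.886
[330. 158.] 283 med [ 0.724 -0.132  0.036] z rng [0.029 0.036 0.067]
   pl [ 0.73  -0.133  0.035] 0.742
   bar [ 0.728 -0.132  0.064] 93.9 100
[371. 171.] 312 med [ 0.692 -0.248  0.039] z rng [0.029 0.039 0.068]
   pl [ 0.696 -0.252  0.035] 0.74
   bar [ 0.693 -0.251  0.063] -142.8 115
[438. 174.] 291 med [ 0.697 -0.44   0.038] z rng [0.03  0.038 0.068]
   pl [ 0.701 -0.445  0.035] 0.831
   bar [ 0.702 -0.444  0.063] 48.9 116
[335. 198.] 336 med [ 0.608 -0.151  0.037] z rng [0.03  0.037 0.068]
   pl [ 0.611 -0.153  0.035] 0.63
   bar [ 0.608 -0.153  0.063] -147.8 113
[230. 216.] 265 med [0.522 0.124 0.107] z rng [0.103 0.107 0.113]
   pl [0.542 0.139 0.035] 0.56
   bar [0.528 0.131 0.108] 117.7 262
[228. 210.] 96 med [0.542 0.137 0.107] z rng [0.102 0.107 0.113]
   pl [0.557 0.147 0.035] 0.576
   bar [0.542 0.138 0.107] 92.1 96
[422. 292.] 85 med [ 0.364 -0.391  0.075] z rng [0.007 0.075 0.084]
   pl [ 0.365 -0.397  0.035] 0.54
   bar [ 0.364 -0.393  0.077] 123.7 50
[497. 295.] 129 med [ 0.371 -0.599  0.028] z rng [0.022 0.028 0.034]
   pl [ 0.37  -0.598  0.035] 0.703
[498. 310.] 136 med [ 0.331 -0.602  0.028] z rng [0.023 0.028 0.035]
   pl [ 0.33  -0.599  0.035] 0.684
0.09 6151 [[0.459, 0.716, 0.582], [0.01, 0.252, 0.13], [0.09, 0.11, 0.101]]
0.125 469 [[0.509, 0.697, 0.59], [0.101, 0.167, 0.131], [0.125, 0.15, 0.14]]
((0.5883028507232666, 0.13108280301094055), (0.219400092959404, 0.23935966193675995), 83.13407897949219)
```

View pics/crop1.png

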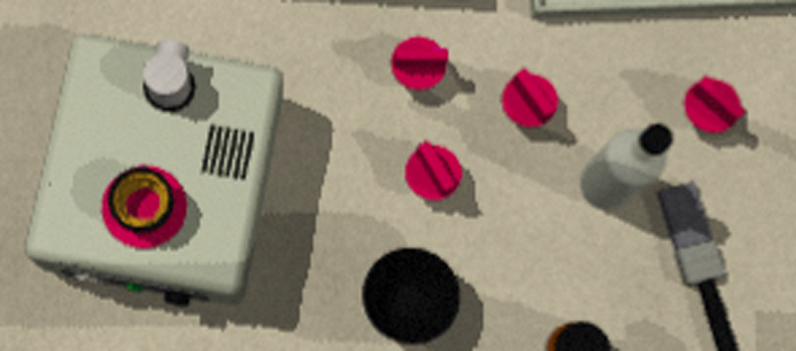

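Chosen: the plug at top pixel (335,198), world (0.608,-0.153), 0.63 m from the base. The others are at 0.74 m or more. The crop shows its bar running about 32° from world x. Next I work out the move to above it.

```bash
cat >> h.py <<'E'
from scipy.spatial.transform import Rotation as Ro
def down(deg): # tool pointing down, tool x at deg from world x
    return Ro.from_euler('z',deg,degrees=True)*Ro.from_euler('x',180,degrees=True)
def rel(tcp,deg,cmd=None):
    o=get_obs(); p,r=(o['tcp_pos'],Ro.from_rotvec(o['eef_rot'])) if cmd is None else (np.array(cmd[:3]),down(cmd[3]))
    print("turn",(r.inv()*down(deg)).as_rotvec(degrees=True).round(2),"shift",r.inv().apply(np.array(tcp)-p).round(4))
def st():
    o=get_obs(); R=Ro.from_rotvec(o['eef_rot']).as_matrix()
    print("t",o['t'],"tcp",o['tcp_pos'].round(4),"xdeg",np.degrees(np.arctan2(R[1,0],R[0,0])).round(2),"z",R[:,2].round(4),"F",o['wrist_force'].round(2),"M",o['wrist_torque'].round(3),"op",round(o['opening'],4),"gf",round(o['gripper_force'],1),"q",np.round(o['joint_pos'],2))
E
python3 - <<'E'
from h import *
st(); rel([.608,-.153,.42],32)
C=cam("wrist"); o=get_obs(); R=Ro.from_rotvec(o['eef_rot'])
print(R.inv().apply(-C[2].T@C[3]-o['tcp_pos']).round(3), R.inv().apply(C[2][2]).round(3), C[0][0,0])
E
```

```text
t 0.1 tcp [ 0.2606 -0.6763  0.4039] xdeg 21.08 z [-6.0e-04  1.3e-03 -1.0e+00] F [-0.38 -0.27 -0.6 ] M [ 0.026 -0.025 -0.019] op 0.093 gf 0.0 q [ 1.13  0.6  -0.    1.6   0.    0.94 -0.08]
turn [ -0.08  -0.   -10.92] shift [ 0.5123 -0.3634 -0.0156]
[0.075 0.001 0.021] [-0.271  0.001  0.963] 298.6945180783528
```

Call:
{"op": "carry_out", "data": {"motion": [[[0,0,-11,0.512,-0.363,-0.016,0],[0,0,-11,0.512,-0.363,-0.016,0],[0,0,-11,0.512,-0.363,-0.016,0],[0,0,-11,0.512,-0.363,-0.016,0],[0,0,-11,0.512,-0.363,-0.016,0],[0,0,-11,0.512,-0.363,-0.016,0],[0,0,-11,0.512,-0.363,-0.016,0],[0,0,-11,0.512,-0.363,-0.016,0],[0,0,-11,0.512,-0.363,-0.016,0],[0,0,-11,0.512,-0.363,-0.016,0],[0,0,-11,0.512,-0.363,-0.016,0],[0,0,-11,0.512,-0.363,-0.016,0],[0,0,-11,0.512,-0.363,-0.016,0],[0,0,-11,0.512,-0.363,-0.016,0],[0,0,-11,0.512,-0.363,-0.016,0],[0,0,-11,0.512,-0.363,-0.016,0],[0,0,-11,0.512,-0.363,-0.016,0],[0,0,-11,0.512,-0.363,-0.016,0]]]}}

```text
t: 1.9
tcp_pos: [0.6074, -0.1549, 0.4207]
eef_rot: [3.02, 0.865, -0.0]
wrist_force: [-0.7, 0.2, 0.3]
opening: 0.0927
gripper_force: 0.0
```

Run:
```python
from h import *
st(); C=cam("wrist"); p,d=get_image("wrist"); cv2.imwrite("pics/w1.png",p[:,:,::-1])
hsv=cv2.cvtColor(p,cv2.COLOR_RGB2HSV); m=cv2.inRange(hsv,(160,130,60),(179,255,255))
n,l,s,c=cv2.connectedComponentsWithStats(m)
for i in range(1,n):
    if s[i,4]<300: continue
    ys,xs=np.where((l==i)&(d>0)); P=pts(C,np.c_[xs,ys],d[ys,xs])
    print(c[i].round(),s[i,4],np.percentile(P[:,2],[2,50,98]).round(3))
    T=P[P[:,2]>.058]
    if len(T)>30:
        r=cv2.minAreaRect(T[:,:2].astype(np.float32)); w,v=np.linalg.eigh(np.cov(T[:,:2].T)); print("  top",T.mean(0).round(4),np.round(r[0],4),np.round(r[1],4),np.degrees(np.arctan2(v[1,1],v[0,1])).round(1))
    f=P[P[:,2]<.04]
    if len(f)>30: print("  flange",cv2.minEnclosingCircle(f[:,:2].astype(np.float32)))
```

```text
t 1.9 tcp [ 0.6074 -0.1549  0.4207] xdeg 31.96 z [-2.e-04 -3.e-04 -1.e+00] F [-0.7   0.18  0.27] M [ 0.051 -0.043  0.004] op 0.0927 gf 0.0 q [ 0.23  0.47 -0.1   1.81  0.06  0.87 -0.91]
[404.  13.] 350 [0.022 0.026 0.028]
  flange ((0.8458479642868042, -0.17187269032001495), 0.01845557615160942)
[319.  87.] 2170 [0.031 0.033 0.063]
  top [ 0.7289 -0.1326  0.0619] [ 0.7292 -0.1329] [0.0144 0.0554] 93.3
  flange ((0.7293322682380676, -0.1330108344554901), 0.02980813756585121)
[ 10. 106.] 1246 [0.101 0.105 0.106]
  top [0.5504 0.1071 0.1044] [0.5496 0.1069] [0.0701 0.0206] -161.3
[383. 168.] 1867 [0.031 0.034 0.063]
  top [ 0.6956 -0.2508  0.0618] [ 0.6954 -0.2521] [0.0553 0.0144] -143.0
  flange ((0.6953957080841064, -0.2522542476654053), 0.02983826957643032)
[278. 183.] 1750 [0.031 0.033 0.063]
  top [ 0.611  -0.1521  0.0619] [ 0.6103 -0.1525] [0.0546 0.0139] -146.5
  flange ((0.6101983785629272, -0.15311187505722046), 0.029398862272500992)
[503. 243.] 1779 [0.03  0.041 0.063]
  top [ 0.7013 -0.4425  0.0616] [ 0.7012 -0.4442] [0.0546 0.0135] 48.0
  flange ((0.7081453800201416, -0.4558188319206238), 0.04247116670012474)
```

View pics/w1.png

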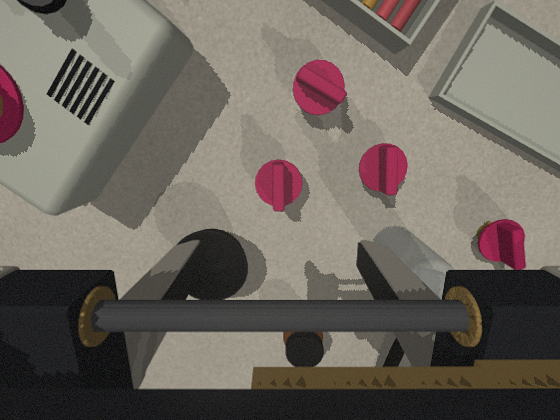

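The target is in the wrist view at (278,183). Its bar centre is (0.610,-0.1527), top at 63 mm, 55 x 14 mm, axis at 33.5°. All of that fits the description.

Run:
```python
from h import *
rel([.6105,-.1526,.222],33.5)
```

```text
turn [ 0.01  0.01 -1.52] shift [ 0.0037 -0.0002  0.1988]
```

Call:
{"op": "carry_out", "data": {"motion": [[[0,0,-1.5,0.0037,0,0.04,0],[0,0,-1.5,0.0037,0,0.08,0],[0,0,-1.5,0.0037,0,0.12,0],[0,0,-1.5,0.0037,0,0.15,0],[0,0,-1.5,0.0037,0,0.17,0],[0,0,-1.5,0.0037,0,0.185,0],[0,0,-1.5,0.0037,0,0.194,0],[0,0,-1.5,0.0037,0,0.199,0],[0,0,-1.5,0.0037,0,0.199,0],[0,0,-1.5,0.0037,0,0.199,0]]]}}

```text
t: 2.95
tcp_pos: [0.6113, -0.1518, 0.2225]
eef_rot: [3.007, 0.907, 0.002]
wrist_force: [0.5, 0.2, -0.3]
opening: 0.0929
gripper_force: 0.0
```

Run:
```python
from h import *
st()
```

```text
t 2.95 tcp [ 0.6113 -0.1518  0.2225] xdeg 33.57 z [ 1.2e-03 -2.0e-04 -1.0e+00] F [ 0.48  0.2  -0.28] M [-0.003 -0.069 -0.025] op 0.0929 gf 0.0 q [ 0.2   0.72 -0.08  1.95  0.11  0.48 -0.94]
```

Call:
{"op": "carry_out", "data": {"motion": [[[0,0,0,0,0,0,0.5],[0,0,0,0,0,0,1],[0,0,0,0,0,0,1],[0,0,0,0,0,0,1],[0,0,0,0,0,0,1],[0,0,0,0,0,0,1],[0,0,0,0,0,0,1],[0,0,0,0,0,0,1],[0,0,0,0,0,0,1],[0,0,0,0,0,0,1]]], "grip_force": 45}}

```text
t: 3.95
tcp_pos: [0.611, -0.1517, 0.2217]
eef_rot: [-3.008, -0.907, 0.0]
wrist_force: [-0.6, 0.3, -0.2]
opening: 0.0178
gripper_force: 0.0
```

Run:
```python
from h import *
st()
```

```text
t 3.95 tcp [ 0.611  -0.1517  0.2217] xdeg 33.58 z [-1.e-04  0.e+00 -1.e+00] F [-0.6   0.34 -0.19] M [-0.091 -0.005  0.027] op 0.0178 gf 0.0 q [ 0.2   0.72 -0.08  1.95  0.11  0.48 -0.94]
```

Not yet closed, so I keep closing.

Call:
{"op": "carry_out", "data": {"motion": [[[0,0,0,0,0,0,1],[0,0,0,0,0,0,1],[0,0,0,0,0,0,1],[0,0,0,0,0,0,1]]]}}

```text
t: 4.35
tcp_pos: [0.611, -0.1517, 0.2217]
eef_rot: [-3.008, -0.907, 0.0]
wrist_force: [1.2, -0.1, -1.0]
opening: 0.0135
gripper_force: 45.0
```

Run:
```python
from h import *
st()
z=np.load("top0.npz");p,d=z['p'],z['d'];C=cam("top")
# steamer top ring points (seal) in depth
for n in("top","side"):
    z=np.load(n+"0.npz");p,d=z['p'],z['d'];C=cam(n)
    ys,xs=np.where(d>0);P=pts(C,np.c_[xs,ys],d[ys,xs])
    k=(P[:,2]>.13)&(np.hypot(P[:,0]-.538,P[:,1]-.137)<.045)
    print(n,k.sum(),P[k].mean(0),P[k].min(0),P[k].max(0),cv2.minEnclosingCircle(P[k][:,:2].astype(np.float32)))
```

```text
t 4.35 tcp [ 0.611  -0.1517  0.2217] xdeg 33.58 z [-1.e-04 -0.e+00 -1.e+00] F [ 1.19 -0.09 -1.02] M [ 0.026 -0.075  0.   ] op 0.0135 gf 45.0 q [ 0.2   0.72 -0.08  1.95  0.11  0.48 -0.94]
top 229 [0.54006223 0.13785322 0.13858243] [0.50850204 0.10700732 0.13005692] [0.57043215 0.16734059 0.14713637] ((0.5391737818717957, 0.13668635487556458), 0.031485021114349365)
side 234 [0.54171742 0.14306697 0.13688539] [0.5093707  0.11142094 0.13001458] [0.5730938  0.17457781 0.14376164] ((0.5421268343925476, 0.14358773827552795), 0.032836273312568665)
```

Run:
```python
from h import *
rel([.549,.085,.425],100)
```

```text
turn [-1.000e-02  0.000e+00 -6.642e+01] shift [ 0.0792 -0.2315 -0.2033]
```

Call:
{"op": "carry_out", "data": {"motion": [[[0,0,0,0,0,-0.01,1],[0,0,0,0,0,-0.04,1],[0,0,0,0,0,-0.08,1],[0,0,0,0,0,-0.12,1],[0,0,0,0,0,-0.16,1],[0,0,-7,0,0,-0.203,1],[0,0,-14,0.01,-0.03,-0.203,1],[0,0,-21,0.02,-0.06,-0.203,1],[0,0,-28,0.03,-0.09,-0.203,1],[0,0,-35,0.04,-0.12,-0.203,1],[0,0,-42,0.05,-0.15,-0.203,1],[0,0,-49,0.06,-0.18,-0.203,1],[0,0,-56,0.07,-0.205,-0.203,1],[0,0,-62,0.076,-0.222,-0.203,1],[0,0,-66.4,0.0792,-0.2315,-0.2033,1],[0,0,-66.4,0.0792,-0.2315,-0.2033,1],[0,0,-66.4,0.0792,-0.2315,-0.2033,1],[0,0,-66.4,0.0792,-0.2315,-0.2033,1]]]}}

```text
t: 6.15
tcp_pos: [0.5492, 0.084, 0.4252]
eef_rot: [2.023, 2.403, -0.0]
wrist_force: [-0.7, -0.7, -1.9]
opening: 0.0137
gripper_force: 45.0
```

Run:
```python
from h import *
st(); C=cam("wrist"); p,d=get_image("wrist"); cv2.imwrite("pics/w2.png",p[:,:,::-1]); np.savez("w2.npz",p=p,d=d); o=get_obs();print(proj(C,[.540,.139,.141]))
ys,xs=np.where(d>0);P=pts(C,np.c_[xs,ys],d[ys,xs])
k=(P[:,2]>.13)&(P[:,2]<.15)&(np.hypot(P[:,0]-.540,P[:,1]-.139)<.045)
print(k.sum(),P[k].mean(0),cv2.minEnclosingCircle(P[k][:,:2].astype(np.float32)),np.percentile(P[k][:,2],[5,50,95]))
```

```text
t 6.15 tcp [0.5492 0.084  0.4252] xdeg 99.8 z [ 2.e-04 -6.e-04 -1.e+00] F [-0.72 -0.74 -1.91] M [-0.006 -0.064 -0.011] op 0.0137 gf 45.0 q [ 0.08  0.41 -0.46  1.95  0.24  0.84 -0.33]
[[280.32620934 145.42457958]]
1856 [0.53905692 0.13741781 0.13739263] ((0.5391356348991394, 0.13742288947105408), 0.03137886896729469) [0.13298838 0.13900601 0.14102901]
```

View pics/w2.png

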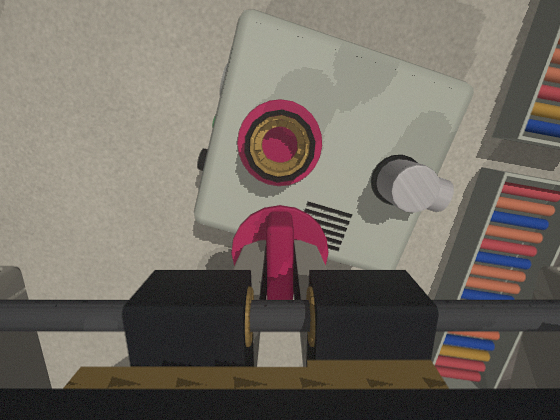

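The wrist view shows the neck at (280,145), centre (0.539,0.1374), agreeing with the top view. The held plug's flange is at (280,240), upright. Next I check the flange centre in the same view.

Run:
```python
from h import *
C=cam("wrist"); z=np.load("w2.npz");p,d=z['p'],z['d']
hsv=cv2.cvtColor(p,cv2.COLOR_RGB2HSV); m=cv2.inRange(hsv,(160,130,50),(179,255,255))
ys,xs=np.where((m>0)&(d>0));P=pts(C,np.c_[xs,ys],d[ys,xs]); uv=np.c_[xs,ys]
k=(P[:,2]>.225)&(P[:,2]<.243); F=P[k]; print(k.sum(),np.percentile(F[:,2],[5,50,95]))
c,r=cv2.minEnclosingCircle(F[:,:2].astype(np.float32)); print(c,r)
# robust outer arc: project flange mask edge, fit circle
f=np.zeros_like(m); f[ys[k],xs[k]]=255
cn=max(cv2.findContours(f,0,cv2.CHAIN_APPROX_NONE)[0],key=len)[:,0]
W=plane(C,cn,np.median(F[:,2])); up=W[(cn[:,1]<245)]
A=np.c_[2*up[:,:2],np.ones(len(up))]; s=np.linalg.lstsq(A,(up[:,:2]**2).sum(1),rcond=None)[0]
print("arc",s[:2],np.sqrt(s[2]+s[:2]@s[:2]),"tcp",get_obs()['tcp_pos'])
c2=np.array([.5391,.1374]); 
rel([.5391,.1374,.375],100)
```

```text
2116 [0.23454817 0.23577842 0.23691621]
(0.5490227937698364, 0.08233627676963806) 0.029719866812229156
arc [0.54755593 0.09145495] 0.01950469117338802 tcp [0.54915445 0.08408145 0.42511679]
turn [ 0.    0.03 -0.18] shift [ 0.0543 -0.0008  0.0501]
```

Call:
{"op": "carry_out", "data": {"motion": [[[0,0,0,0.02,-0.0005,0,1],[0,0,0,0.04,-0.0005,0,1],[0,0,0,0.055,-0.0005,0,1],[0,0,0,0.055,-0.0005,0.01,1],[0,0,0,0.055,-0.0005,0.03,1],[0,0,0,0.055,-0.0005,0.045,1],[0,0,0,0.055,-0.0005,0.055,1],[0,0,0,0.055,-0.0005,0.06,1],[0,0,0,0.055,-0.0005,0.06,1],[0,0,0,0.055,-0.0005,0.06,1]]]}}

```text
t: 7.2
tcp_pos: [0.5392, 0.1389, 0.3653]
eef_rot: [2.02, 2.406, 0.001]
wrist_force: [0.2, 0.3, -1.5]
opening: 0.0137
gripper_force: 45.0
```

Run:
```python
from h import *
st(); p,d=get_image("side"); cv2.imwrite("pics/s1.png",cv2.resize(p[150:310,160:340,::-1],None,fx=3.5,fy=3.5))
```

```text
t 7.2 tcp [0.5392 0.1389 0.3653] xdeg 99.96 z [ 4.e-04  1.e-04 -1.e+00] F [ 0.16  0.28 -1.53] M [-0.045 -0.114 -0.035] op 0.0137 gf 45.0 q [-0.05  0.48 -0.43  2.01  0.3   0.72 -0.49]
```

View pics/s1.png

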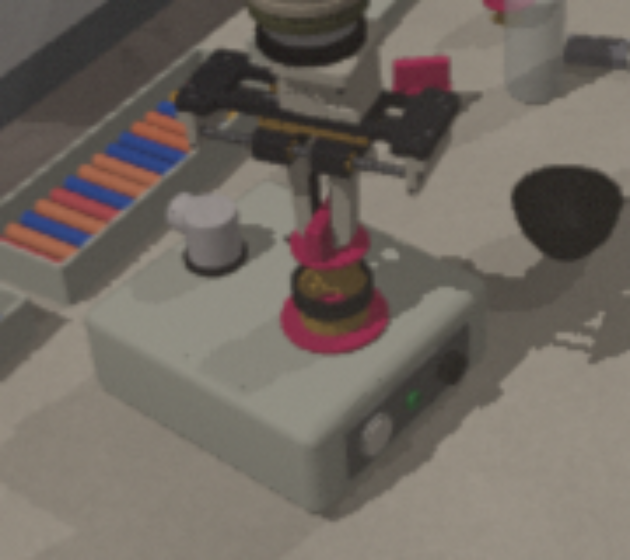

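The side crop shows the plug centred over the neck, flange just above the seal (330,245 over 330,285). I lower it gently.

Call:
{"op": "carry_out", "data": {"motion": [[[0,0,0,0,0,0.004,1],[0,0,0,0,0,0.008,1],[0,0,0,0,0,0.012,1],[0,0,0,0,0,0.015,1],[0,0,0,0,0,0.018,1],[0,0,0,0,0,0.02,1],[0,0,0,0,0,0.02,1]]]}}

```text
t: 7.95
tcp_pos: [0.5389, 0.139, 0.3447]
eef_rot: [-2.02, -2.406, 0.001]
wrist_force: [-0.5, 0.3, -0.9]
opening: 0.0136
gripper_force: 45.0
```

Run:
```python
from h import *
st()
```

```text
t 7.95 tcp [0.5389 0.139  0.3447] xdeg 99.98 z [-5.e-04 -1.e-04 -1.e+00] F [-0.47  0.34 -0.91] M [-0.038 -0.133  0.034] op 0.0136 gf 45.0 q [-0.06  0.51 -0.42  2.03  0.32  0.67 -0.51]
```

Call:
{"op": "carry_out", "data": {"motion": [[[0,0,0,0,0,0.001,1],[0,0,0,0,0,0.002,1],[0,0,0,0,0,0.003,1],[0,0,0,0,0,0.004,1],[0,0,0,0,0,0.004,1]]]}}

```text
t: 8.45
tcp_pos: [0.539, 0.139, 0.3409]
eef_rot: [-2.02, -2.406, 0.0]
wrist_force: [0.3, 0.2, -0.5]
opening: 0.0138
gripper_force: 45.0
```

Call:
{"op": "carry_out", "data": {"motion": [[[0,0,0,0,0,0.001,1],[0,0,0,0,0,0.0015,1],[0,0,0,0,0,0.0015,1]]]}}

```text
t: 8.75
tcp_pos: [0.539, 0.1391, 0.3396]
eef_rot: [2.02, 2.406, 0.0]
wrist_force: [0.2, -1.0, 1.2]
opening: 0.0133
gripper_force: 45.0
```

Call:
{"op": "carry_out", "data": {"motion": [[[0,0,0,0,0,0.0005,1],[0,0,0,0,0,0.001,1],[0,0,0,0,0,0.001,1]]]}}

```text
t: 9.05
tcp_pos: [0.5391, 0.1394, 0.3386]
eef_rot: [-2.02, -2.406, -0.002]
wrist_force: [0.8, 2.5, -0.1]
opening: 0.0135
gripper_force: 45.0
```

Run:
```python
from h import *
st()
```

```text
t 9.05 tcp [0.5391 0.1394 0.3386] xdeg 99.98 z [ 6.e-04  8.e-04 -1.e+00] F [ 0.79  2.5  -0.14] M [ 0.437 -0.248 -0.01 ] op 0.0135 gf 45.0 q [-0.06  0.51 -0.41  2.03  0.33  0.66 -0.52]
```

Call:
{"op": "carry_out", "data": {"motion": [[[0,0,0,0.0005,0,0,1],[0,0,0,0.001,0,0.0005,1],[0,0,0,0.001,0,0.001,1]]]}}

```text
t: 9.35
tcp_pos: [0.539, 0.14, 0.3375]
eef_rot: [2.02, 2.406, 0.0]
wrist_force: [1.9, -0.4, 0.1]
opening: 0.0135
gripper_force: 45.0
```

Run:
```python
from h import *
st()
```

```text
t 9.35 tcp [0.539  0.14   0.3375] xdeg 99.97 z [ 3.e-04  1.e-04 -1.e+00] F [ 1.89 -0.43  0.07] M [ 0.123 -0.483 -0.075] op 0.0135 gf 45.0 q [-0.07  0.52 -0.41  2.03  0.33  0.66 -0.52]
```

Call:
{"op": "carry_out", "data": {"motion": [[[0,0,0,0,0.0005,0.0005,1],[0,0,0,0,0.0007,0.001,1],[0,0,0,0,0.0007,0.001,1]]]}}

```text
t: 9.65
tcp_pos: [0.5394, 0.1401, 0.3363]
eef_rot: [-2.02, -2.406, 0.001]
wrist_force: [-0.3, 0.6, -2.2]
opening: 0.0137
gripper_force: 45.0
```

Run:
```python
from h import *
st()
```

```text
t 9.65 tcp [0.5394 0.1401 0.3363] xdeg 99.98 z [-6.e-04 -2.e-04 -1.e+00] F [-0.32  0.56 -2.21] M [ 0.132 -0.215  0.026] op 0.0137 gf 45.0 q [-0.07  0.52 -0.41  2.03  0.33  0.66 -0.52]
```

Call:
{"op": "carry_out", "data": {"motion": [[[0,0,0,0,0,0.0005,1],[0,0,0,0,0,0.001,1],[0,0,0,0,0,0.001,1]]]}}

```text
t: 9.95
tcp_pos: [0.5394, 0.1401, 0.3354]
eef_rot: [-2.02, -2.406, 0.001]
wrist_force: [-0.3, 0.7, -0.6]
opening: 0.0135
gripper_force: 45.0
```

Run:
```python
from h import *
st()
```

```text
t 9.95 tcp [0.5394 0.1401 0.3354] xdeg 99.98 z [-4.e-04 -1.e-04 -1.e+00] F [-0.29  0.66 -0.65] M [ 0.084 -0.076 -0.016] op 0.0135 gf 45.0 q [-0.07  0.52 -0.41  2.03  0.33  0.65 -0.52]
```

Call:
{"op": "carry_out", "data": {"motion": [[[0,0,0,0,0,0.0005,1],[0,0,0,0,0,0.001,1],[0,0,0,0,0,0.001,1]]]}}

```text
t: 10.25
tcp_pos: [0.5394, 0.1401, 0.3345]
eef_rot: [-2.02, -2.406, 0.0]
wrist_force: [-0.6, 0.7, -0.7]
opening: 0.0142
gripper_force: 45.0
```

Run:
```python
from h import *
st()
```

```text
t 10.25 tcp [0.5394 0.1401 0.3345] xdeg 99.97 z [-2.e-04 -1.e-04 -1.e+00] F [-0.65  0.66 -0.66] M [ 0.138  0.046 -0.03 ] op 0.0142 gf 45.0 q [-0.07  0.52 -0.41  2.03  0.33  0.65 -0.52]
```

Call:
{"op": "carry_out", "data": {"motion": [[[0,0,0,0,0,0.0005,1],[0,0,0,0,0,0.001,1],[0,0,0,0,0,0.001,1]]]}}

```text
t: 10.55
tcp_pos: [0.5394, 0.1402, 0.3335]
eef_rot: [-2.02, -2.406, 0.0]
wrist_force: [-2.0, -0.1, 2.3]
opening: 0.0138
gripper_force: 45.0
```

Run:
```python
from h import *
st()
```

```text
t 10.55 tcp [0.5394 0.1402 0.3335] xdeg 99.98 z [-2.e-04 -1.e-04 -1.e+00] F [-1.95 -0.06  2.29] M [-0.016  0.284 -0.03 ] op 0.0138 gf 45.0 q [-0.07  0.52 -0.41  2.03  0.33  0.65 -0.52]
```

Call:
{"op": "carry_out", "data": {"motion": [[[0,0,0,0,-0.0003,0.0005,1],[0,0,0,0,-0.0003,0.001,1],[0,0,0,0,-0.0003,0.001,1]]]}}

```text
t: 10.85
tcp_pos: [0.5393, 0.1401, 0.3326]
eef_rot: [2.02, 2.406, 0.0]
wrist_force: [-0.9, -0.0, 3.7]
opening: 0.0131
gripper_force: 45.0
```

Run:
```python
from h import *
st()
```

```text
t 10.85 tcp [0.5393 0.1401 0.3326] xdeg 99.98 z [ 4.e-04  1.e-04 -1.e+00] F [-0.91 -0.04  3.66] M [-0.085  0.081 -0.048] op 0.0131 gf 45.0 q [-0.07  0.52 -0.41  2.04  0.34  0.65 -0.52]
```

Force grows softly by about 1 N/mm, which is the seal. The lugs have therefore passed the ramps and are in the entry gaps. I push to the floor, then feel backward gently for the stop.

Call:
{"op": "carry_out", "data": {"motion": [[[0,0,0,0,0,0.0005,1],[0,0,0,0,0,0.001,1],[0,0,0,0,0,0.0012,1],[0,0,0,0,0,0.0012,1]]]}}

```text
t: 11.25
tcp_pos: [0.5393, 0.1401, 0.3316]
eef_rot: [2.02, 2.406, 0.0]
wrist_force: [-0.6, -0.1, 7.6]
opening: 0.0136
gripper_force: 45.0
```

Call:
{"op": "carry_out", "data": {"motion": [[[0,0,-1,0,0,0,1],[0,0,-2,0,0,0,1],[0,0,-2,0,0,0,1]]]}}

```text
t: 11.55
tcp_pos: [0.5393, 0.1402, 0.3317]
eef_rot: [1.978, 2.441, 0.001]
wrist_force: [-2.2, 0.2, 8.5]
opening: 0.0137
gripper_force: 45.1
```

Run:
```python
from h import *
st()
```

```text
t 11.55 tcp [0.5393 0.1402 0.3317] xdeg 101.96 z [ 4.e-04  3.e-04 -1.e+00] F [-2.17  0.16  8.54] M [-0.075  0.4   -0.34 ] op 0.0137 gf 45.1 q [-0.06  0.53 -0.42  2.04  0.34  0.65 -0.5 ]
```

Call:
{"op": "carry_out", "data": {"motion": [[[0,0,1,0,0,0,1],[0,0,2,0,0,0,1],[0,0,3,0,0,0,1],[0,0,4,0,0,0,1],[0,0,4,0,0,0,1]]]}}

```text
t: 12.05
tcp_pos: [0.5393, 0.1402, 0.3316]
eef_rot: [2.061, 2.37, 0.001]
wrist_force: [-0.3, 0.3, 6.6]
opening: 0.0138
gripper_force: 45.0
```

Run:
```python
from h import *
st()
```

```text
t 12.05 tcp [0.5393 0.1402 0.3316] xdeg 97.98 z [ 7.e-04 -0.e+00 -1.e+00] F [-0.26  0.29  6.59] M [-0.047  0.173  0.224] op 0.0138 gf 45.0 q [-0.08  0.52 -0.4   2.04  0.33  0.64 -0.55]
```

Call:
{"op": "carry_out", "data": {"motion": [[[0,0,1,0,0,0,1],[0,0,1,0,0,0,1]]]}}

```text
t: 12.25
tcp_pos: [0.5398, 0.1402, 0.3318]
eef_rot: [2.082, 2.351, 0.003]
wrist_force: [0.1, -0.6, 7.5]
opening: 0.0136
gripper_force: 45.0
```

Run:
```python
from h import *
st()
```

```text
t 12.25 tcp [0.5398 0.1402 0.3318] xdeg 96.95 z [ 1.9e-03  5.0e-04 -1.0e+00] F [ 0.08 -0.63  7.46] M [-0.091 -0.208  0.017] op 0.0136 gf 45.0 q [-0.08  0.52 -0.39  2.04  0.33  0.64 -0.57]
```

Call:
{"op": "carry_out", "data": {"motion": [[[0,0,1,0,0,0,1],[0,0,2,0,0,0,1],[0,0,2,0,0,0,1]]]}}

```text
t: 12.55
tcp_pos: [0.5398, 0.1403, 0.332]
eef_rot: [2.123, 2.314, 0.003]
wrist_force: [0.5, -0.1, 9.7]
opening: 0.0136
gripper_force: 45.0
```

Run:
```python
from h import *
st()
```

```text
t 12.55 tcp [0.5398 0.1403 0.332 ] xdeg 94.95 z [ 2.1e-03  5.0e-04 -1.0e+00] F [ 0.53 -0.09  9.67] M [-0.171 -0.104  0.024] op 0.0136 gf 45.0 q [-0.09  0.52 -0.38  2.04  0.32  0.64 -0.59]
```

Call:
{"op": "carry_out", "data": {"motion": [[[0,0,1,0,0,0,1],[0,0,2,0,0,0,1],[0,0,3,0,0,0,1],[0,0,3,0,0,0,1]]]}}

```text
t: 12.95
tcp_pos: [0.5399, 0.1403, 0.332]
eef_rot: [2.182, 2.258, 0.003]
wrist_force: [-0.1, -0.4, 9.3]
opening: 0.0139
gripper_force: 45.0
```

Run:
```python
from h import *
st()
```

```text
t 12.95 tcp [0.5399 0.1403 0.332 ] xdeg 91.95 z [ 2.4e-03  6.0e-04 -1.0e+00] F [-0.06 -0.41  9.29] M [-0.147 -0.186  0.062] op 0.0139 gf 45.0 q [-0.1   0.52 -0.37  2.04  0.31  0.63 -0.63]
```

Call:
{"op": "carry_out", "data": {"motion": [[[0,0,1,0,0,0,1],[0,0,2,0,0,0,1],[0,0,3,0,0,0.0001,1],[0,0,4,0,0,0.0001,1],[0,0,4,0,0,0.0001,1]]]}}

```text
t: 13.45
tcp_pos: [0.54, 0.1403, 0.3318]
eef_rot: [2.26, 2.18, 0.003]
wrist_force: [1.1, -0.2, 7.9]
opening: 0.0137
gripper_force: 45.0
```

Run:
```python
from h import *
st()
```

```text
t 13.45 tcp [0.54   0.1403 0.3318] xdeg 87.95 z [ 2.4e-03  7.0e-04 -1.0e+00] F [ 1.13 -0.17  7.92] M [-0.081 -0.275  0.085] op 0.0137 gf 45.0 q [-0.11  0.52 -0.35  2.04  0.29  0.63 -0.69]
```

Call:
{"op": "carry_out", "data": {"motion": [[[0,0,1,0,0,0.0001,1],[0,0,2,0,0,0.0002,1],[0,0,3,0,0,0.0002,1],[0,0,4,0,0,0.0003,1],[0,0,4,0,0,0.0003,1]]]}}

```text
t: 13.95
tcp_pos: [0.54, 0.1403, 0.3316]
eef_rot: [2.335, 2.1, 0.004]
wrist_force: [-0.3, -0.3, 8.4]
opening: 0.0137
gripper_force: 45.0
```

Run:
```python
from h import *
st()
```

```text
t 13.95 tcp [0.54   0.1403 0.3316] xdeg 83.95 z [ 2.6e-03  7.0e-04 -1.0e+00] F [-0.28 -0.25  8.4 ] M [-0.126 -0.187  0.094] op 0.0137 gf 45.0 q [-0.13  0.51 -0.33  2.04  0.27  0.63 -0.74]
```

Call:
{"op": "carry_out", "data": {"motion": [[[0,0,1.5,0,0,0.0001,1],[0,0,3,0,0,0.0002,1],[0,0,4.5,0,0,0.0003,1],[0,0,6,0,0,0.0004,1],[0,0,8,0,0,0.0005,1],[0,0,8,0,0,0.0005,1]]]}}

```text
t: 14.55
tcp_pos: [0.5401, 0.1403, 0.3313]
eef_rot: [2.476, 1.931, 0.004]
wrist_force: [1.3, -1.2, 10.4]
opening: 0.0137
gripper_force: 45.0
```

Run:
```python
from h import *
st()
```

```text
t 14.55 tcp [0.5401 0.1403 0.3313] xdeg 75.91 z [ 2.9e-03  7.0e-04 -1.0e+00] F [ 1.33 -1.18 10.41] M [-0.204 -0.158  0.033] op 0.0137 gf 45.0 q [-0.15  0.51 -0.29  2.04  0.24  0.62 -0.85]
```

Call:
{"op": "carry_out", "data": {"motion": [[[0,0,2,0,0,0.0001,1],[0,0,4,0,0,0.0002,1],[0,0,6,0,0,0.0003,1],[0,0,8,0,0,0.0004,1],[0,0,10,0,0,0.0005,1],[0,0,10,0,0,0.0005,1]]]}}

```text
t: 15.15
tcp_pos: [0.5402, 0.1404, 0.3309]
eef_rot: [2.635, 1.709, 0.005]
wrist_force: [1.3, -0.1, 9.9]
opening: 0.0137
gripper_force: 45.0
```

Run:
```python
from h import *
st()
```

```text
t 15.15 tcp [0.5402 0.1404 0.3309] xdeg 65.92 z [ 3.4e-03  9.0e-04 -1.0e+00] F [ 1.34 -0.08  9.87] M [-0.125 -0.362  0.051] op 0.0137 gf 45.0 q [-0.19  0.51 -0.24  2.04  0.2   0.61 -0.98]
```

Call:
{"op": "carry_out", "data": {"motion": [[[0,0,2,0,0,0.0001,1],[0,0,4,0,0,0.0003,1],[0,0,6,0,0,0.0004,1],[0,0,8,0,0,0.0005,1],[0,0,10,0,0,0.0006,1],[0,0,12,0,0,0.0007,1],[0,0,12,0,0,0.0007,1]]]}}

```text
t: 15.85
tcp_pos: [0.5402, 0.1403, 0.3301]
eef_rot: [2.8, 1.424, 0.005]
wrist_force: [1.9, -0.8, 9.4]
opening: 0.0135
gripper_force: 45.0
```

Run:
```python
from h import *
st()
```

```text
t 15.85 tcp [0.5402 0.1403 0.3301] xdeg 53.91 z [ 3.4e-03  8.0e-04 -1.0e+00] F [ 1.92 -0.77  9.44] M [-0.133 -0.297  0.1  ] op 0.0135 gf 45.0 q [-0.23  0.5  -0.17  2.05  0.15  0.6  -1.14]
```

Call:
{"op": "carry_out", "data": {"motion": [[[0,0,2,0,0,0.0001,1],[0,0,4,0,0,0.0003,1],[0,0,6,0,0,0.0004,1],[0,0,8,0,0,0.0005,1],[0,0,10,0,0,0.0006,1],[0,0,12,0,0,0.0008,1],[0,0,12,0,0,0.0008,1]]]}}

```text
t: 16.55
tcp_pos: [0.5401, 0.1402, 0.3292]
eef_rot: [2.933, 1.124, 0.005]
wrist_force: [1.8, -0.2, 9.7]
opening: 0.0137
gripper_force: 45.0
```

Run:
```python
from h import *
st()
```

```text
t 16.55 tcp [0.5401 0.1402 0.3292] xdeg 41.92 z [ 3.e-03  6.e-04 -1.e+00] F [ 1.84 -0.19  9.71] M [-0.16  -0.144  0.051] op 0.0137 gf 45.0 q [-0.28  0.5  -0.11  2.05  0.1   0.59 -1.3 ]
```

Call:
{"op": "carry_out", "data": {"motion": [[[0,0,2,0,0,0.0001,1],[0,0,4,0,0,0.0003,1],[0,0,6,0,0,0.0004,1],[0,0,8,0,0,0.0005,1],[0,0,8,0,0,0.0005,1]]]}}

```text
t: 17.05
tcp_pos: [0.5401, 0.1402, 0.3287]
eef_rot: [3.005, 0.916, 0.005]
wrist_force: [1.4, -0.6, 9.5]
opening: 0.0137
gripper_force: 45.0
```

Run:
```python
from h import *
st()
```

```text
t 17.05 tcp [0.5401 0.1402 0.3287] xdeg 33.91 z [ 2.9e-03  5.0e-04 -1.0e+00] F [ 1.38 -0.63  9.47] M [-0.203 -0.17   0.05 ] op 0.0137 gf 45.0 q [-0.3   0.5  -0.07  2.05  0.06  0.59 -1.4 ]
```

Call:
{"op": "carry_out", "data": {"motion": [[[0,0,2,0,0,0.0001,1],[0,0,4,0,0,0.0003,1],[0,0,6,0,0,0.0004,1],[0,0,6,0,0,0.0004,1]]]}}

```text
t: 17.45
tcp_pos: [0.5401, 0.1401, 0.3285]
eef_rot: [3.048, 0.758, 0.005]
wrist_force: [1.2, -0.7, 12.0]
opening: 0.0137
gripper_force: 45.0
```

Run:
```python
from h import *
st()
```

```text
t 17.45 tcp [0.5401 0.1401 0.3285] xdeg 27.91 z [ 3.e-03  3.e-04 -1.e+00] F [ 1.17 -0.72 12.  ] M [-0.261  0.028  0.03 ] op 0.0137 gf 45.0 q [-0.33  0.5  -0.04  2.05  0.04  0.58 -1.48]
```

Call:
{"op": "carry_out", "data": {"motion": [[[0,0,2,0,0,0,1],[0,0,4,0,0,0,1],[0,0,6,0,0,0,1],[0,0,6,0,0,0,1]]]}}

```text
t: 17.85
tcp_pos: [0.5401, 0.1399, 0.3285]
eef_rot: [3.084, 0.597, 0.005]
wrist_force: [0.5, -1.4, 12.0]
opening: 0.0137
gripper_force: 45.0
```

Run:
```python
from h import *
st()
```

```text
t 17.85 tcp [0.5401 0.1399 0.3285] xdeg 21.91 z [ 3.e-03  2.e-04 -1.e+00] F [ 0.51 -1.44 11.98] M [-0.33   0.074  0.057] op 0.0137 gf 45.0 q [-0.35  0.5  -0.01  2.06  0.01  0.58 -1.55]
```

Call:
{"op": "carry_out", "data": {"motion": [[[0,0,2,0,0,0,1],[0,0,4,0,0,0,1],[0,0,5,0,0,0,1],[0,0,5,0,0,0,1]]]}}

```text
t: 18.25
tcp_pos: [0.5401, 0.1399, 0.3285]
eef_rot: [3.107, 0.463, 0.004]
wrist_force: [0.4, -2.1, 12.5]
opening: 0.0138
gripper_force: 45.0
```

Run:
```python
from h import *
st()
```

```text
t 18.25 tcp [0.5401 0.1399 0.3285] xdeg 16.94 z [ 2.8e-03  1.0e-04 -1.0e+00] F [ 0.37 -2.07 12.48] M [-0.436  0.124  0.106] op 0.0138 gf 45.0 q [-0.37  0.5   0.01  2.06 -0.01  0.58 -1.62]
```

Call:
{"op": "carry_out", "data": {"motion": [[[0,0,1,0,0,0,1],[0,0,2,0,0,0,1],[0,0,3,0,0,0,1],[0,0,3,0,0,0,1]]]}}

```text
t: 18.65
tcp_pos: [0.54, 0.1398, 0.3285]
eef_rot: [3.118, 0.381, 0.004]
wrist_force: [1.1, -1.0, 12.7]
opening: 0.0136
gripper_force: 45.0
```

Run:
```python
from h import *
st()
```

```text
t 18.65 tcp [0.54   0.1398 0.3285] xdeg 13.94 z [ 2.8e-03  1.0e-04 -1.0e+00] F [ 1.08 -1.02 12.66] M [-0.397  0.103  0.117] op 0.0136 gf 45.0 q [-0.38  0.5   0.03  2.06 -0.02  0.58 -1.66]
```

Call:
{"op": "carry_out", "data": {"motion": [[[0,0,1,0,0,0,1],[0,0,2,0,0,0,1],[0,0,3,0,0,0,1],[0,0,4,0,0,0,1],[0,0,4,0,0,0,1]]]}}

```text
t: 19.15
tcp_pos: [0.54, 0.1398, 0.3285]
eef_rot: [3.13, 0.272, 0.004]
wrist_force: [0.6, -2.0, 12.5]
opening: 0.0135
gripper_force: 45.0
```

Run:
```python
from h import *
st()
```

```text
t 19.15 tcp [0.54   0.1398 0.3285] xdeg 9.95 z [ 0.0025 -0.     -1.    ] F [ 0.57 -2.02 12.54] M [-0.435  0.124  0.209] op 0.0135 gf 45.0 q [-0.39  0.5   0.05  2.06 -0.04  0.58 -1.71]
```

Call:
{"op": "carry_out", "data": {"motion": [[[0,0,1,0,0,0,1],[0,0,2,0,0,0,1],[0,0,2,0,0,0,1]]]}}

```text
t: 19.45
tcp_pos: [0.54, 0.1398, 0.3285]
eef_rot: [3.134, 0.219, 0.004]
wrist_force: [0.1, -1.8, 12.5]
opening: 0.0136
gripper_force: 45.1
```

Run:
```python
from h import *
st()
```

```text
t 19.45 tcp [0.54   0.1398 0.3285] xdeg 7.98 z [ 2.5e-03 -1.0e-04 -1.0e+00] F [ 0.05 -1.77 12.52] M [-0.412  0.198  0.362] op 0.0136 gf 45.1 q [-0.4   0.5   0.06  2.06 -0.05  0.58 -1.73]
```

Torque climbed steeply to about 0.36 with no further sinking, nominal depth 28.2 mm, so it is home. I ease the wind-up, let go and rise.

Call:
{"op": "carry_out", "data": {"motion": [[[0,0,-1,0,0,-0.0002,1],[0,0,-1,0,0,-0.0002,1],[0,0,-1,0,0,-0.0002,0.85],[0,0,-1,0,0,-0.0002,0.6],[0,0,-1,0,0,-0.0002,0.5],[0,0,-1,0,0,-0.0002,0.5],[0,0,-1,0,0,-0.0002,0.5],[0,0,-1,0,0,-0.0002,0.5],[0,0,-1,0,0,-0.0002,0.5]]]}}

```text
t: 20.35
tcp_pos: [0.5392, 0.1401, 0.3276]
eef_rot: [3.132, 0.246, -0.0]
wrist_force: [-0.6, -0.5, 0.0]
opening: 0.0463
gripper_force: 0.0
```

Run:
```python
from h import *
st()
```

```text
t 20.35 tcp [0.5392 0.1401 0.3276] xdeg 8.98 z [-3.e-04 -1.e-04 -1.e+00] F [-0.61 -0.46  0.  ] M [-0.002  0.015  0.043] op 0.0463 gf 0.0 q [-0.39  0.5   0.05  2.06 -0.05  0.58 -1.72]
```

Call:
{"op": "carry_out", "data": {"motion": [[[0,0,0,0,0,-0.01,0.5],[0,0,0,0,0,-0.03,0.5],[0,0,0,0,0,-0.06,0.3],[0,0,0,0,0,-0.1,0],[0,0,0,0,0,-0.14,0],[0,0,0,-0.04,0,-0.15,0],[0,0,0,-0.06,0,-0.15,0],[0,0,0,-0.06,0,-0.15,0],[0,0,0,-0.06,0,-0.15,0]]]}}

```text
t: 21.25
tcp_pos: [0.48, 0.1307, 0.4786]
eef_rot: [-3.131, -0.246, -0.002]
wrist_force: [0.0, -0.3, 0.2]
opening: 0.0925
gripper_force: 0.0
```

Run:
```python
from h import *
st(); C=cam("wrist"); p,d=get_image("wrist"); hsv=cv2.cvtColor(p,cv2.COLOR_RGB2HSV); m=cv2.inRange(hsv,(160,130,50),(179,255,255))
ys,xs=np.where((m>0)&(d>0));P=pts(C,np.c_[xs,ys],d[ys,xs])
k=np.hypot(P[:,0]-.54,P[:,1]-.139)<.04
for a,b in((.125,.155),(.155,.18)):
    q=P[k&(P[:,2]>a)&(P[:,2]<b)]; 
    if len(q): print(a,len(q),np.percentile(q[:,2],[5,50,95]).round(4),cv2.minEnclosingCircle(q[:,:2].astype(np.float32)), np.linalg.lstsq(np.c_[q[:,:2],np.ones(len(q))],q[:,2],rcond=None)[0].round(3), cv2.minAreaRect(q[:,:2].astype(np.float32)))
cv2.imwrite("pics/w3.png",p[:,:,::-1])
q,_=get_image("side"); cv2.imwrite("pics/s2.png",cv2.resize(q[180:300,170:320,::-1],None,fx=4,fy=4,interpolation=cv2.INTER_CUBIC))
```

```text
t 21.25 tcp [0.48   0.1307 0.4786] xdeg 8.99 z [ 1.5e-03  6.0e-04 -1.0e+00] F [ 0.01 -0.35  0.22] M [ 0.015 -0.018 -0.04 ] op 0.0925 gf 0.0 q [-0.44  0.24  0.07  2.02 -0.02  0.88 -1.77]
0.125 1782 [0.1378 0.1392 0.1404] ((0.5389171242713928, 0.13761909306049347), 0.03111325576901436) [ 0.001 -0.002  0.139] ((0.5391974449157715, 0.1386447250843048), (0.0596548467874527, 0.06004456430673599), 10.000043869018555)
0.155 884 [0.1667 0.1689 0.1703] ((0.5394448637962341, 0.13805799186229706), 0.02795812115073204) [ 0.003 -0.022  0.17 ] ((0.5394026041030884, 0.13813410699367523), (0.05497155711054802, 0.013697996735572815), 8.985156059265137)
```

View pics/s2.png

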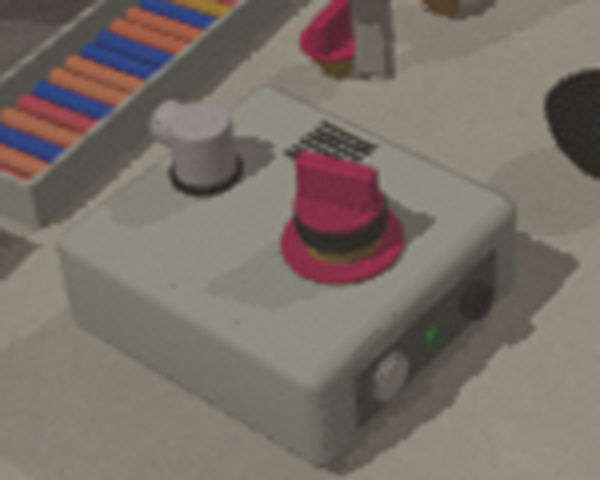

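View pics/w3.png

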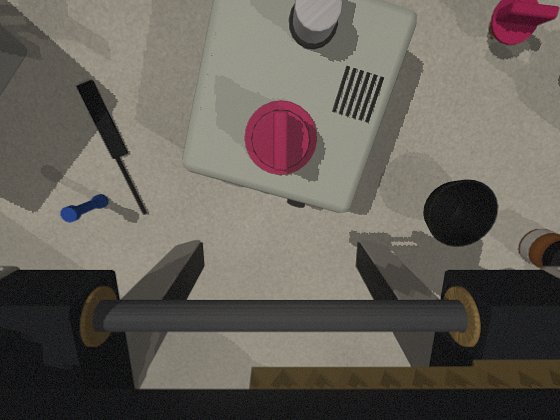

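The wrist view shows the plug seated level at (280,137), flange top at 139 mm against 140 expected. The side crop shows the flange down on the neck at (340,220), with everything else in place. I hand the job in.

```bash
python3 -c "
from cell import *
print(finish_job())"
```

```text
the job is handed in; nothing more can be done
None
```

The filler plug is screwed home in the steamer's neck (flange level at rim height, 0.36 N m peak torque, under the 0.4 forcing limit) and released; its lugs dropped straight into the thread starts, so the backward turn was only about 2° to the stop; the job is handed in at about 21 s.

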